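# Gauge a spindle stud to its thread end and back off one turn

### The job

Screw the ring gauge down the upright stud (clockwise seen from above) until the thread runs out and it binds firmly, but do not overtighten it. Then back it off exactly one full turn from where it bound, let go and leave it there, with everything else on the bench left in place.

Things in the scene. Friction and masses are not known exactly. Their poses are not given: they have to be found in the camera images.
- post: Green cast block 120 x 120 x 36 mm, fixed to the bench, with a dark round chuck (68 mm diameter, up to 62 mm above the bench) in its middle; the stud stands upright in the chuck. Origin: centre of the underside, on the bench, exactly under the stud's axis; z up, x and y along the block's sides.
- stud: Steel stud on the post's vertical axis: 24 mm right-hand screw thread, 3 mm pitch, plain 34 mm collar up to 78 mm above the bench. It sits in a rubber bush: it does not shift, but twists elastically about its axis, 0.1 rad per 0.4 N m, and springs back. Origin on the axis, 62 mm above the bench; axes turn with it, parallel to the post's when no torque acts.
- stud_end (a point): Centre of the flat top end of the stud, 126 mm above the bench; axes as the stud's.
- gauge: Round knurled steel ring, 46 mm outside diameter, 20 mm tall, 180 g, already started on the stud; cannot tilt or come off; can be gripped across its diameter at any yaw. Origin: centre of its underside; z up, x towards the dark slit across its top and side. Down 3 mm per clockwise turn. On free thread it turns with about 0.03 N m (plus slight drag with speed) and stays where left.
- gauge_mid (a point): Centre of the ring gauge, 10 mm above its underside; axes as the gauge's. 0.3 to 0.8 of a turn below its start the thread runs out, which cannot be seen: there it stops on the stud and further turning only twists the stud. Firmly bound: 0.25 N m or more, kept for 0.2 s; above 0.6 N m strains it. Count the back-off from the yaw where it binds with the twist relaxed.
- hammer: Bystander: a hammer 240 mm long lying on the bench. Leave it.
- paste_jar: Bystander: amber glass jar, 64 mm diameter, 75 mm tall. Leave it.
- big_nut: Bystander: loose dark round collar, 60 mm diameter, 25 mm tall, lying flat. Leave it.
- maple_block: Bystander: wooden block 110 x 60 x 35 mm. Leave it.

How it is judged:
On the way:
1. the gauge is screwed down to the end of the thread and bound firmly (0.25 N m or more, for 0.2 s) (angle between the x axis of stud and the x axis of post, either way round above 0.058 rad and z of gauge_mid in the frame of post below 0.0965 m), for 0.2 s.
At the end, for the whole second after the job is handed in: The gauge stands one full turn (within 30 degrees) above where it bound, that is 3 mm higher (within 0.25 mm), is released and at rest, with no twist left in the stud (z of gauge_mid in the frame of post between 0.09874 and 0.09926 m and angle between the x axis of stud and the x axis of post, either way round below 0.03 rad and angular speed of gauge below 0.1 rad/s); the robot touches nothing.
It fails at once if the stud is strained by more than 0.6 N m (angle between the x axis of stud and the x axis of post, either way round above 0.155 rad).
It fails at once if a bystander is shifted by more than 20 mm (distance of any of hammer, paste_jar, big_nut, maple_block from where it was at the start of the episode above 0.02 m).
It also fails if it takes over 72 s, if anything falls off the work surface, if the arm or the gripper's body presses on something with over 40 N, if the wrist force passes 120 N, or if a joint passes its speed limit or range.

### The arm

A 6-joint arm with a two-finger parallel gripper is mounted at the origin on the work surface. World frame = base frame: x ahead of the robot, y to its left, z up, the work surface at z = 0. Lengths are in m, angles in rad, forces in N, time in s.
With the tool pointing down it reaches from about 0.375 to 0.9 m from the base axis. Payload 3.1 kg.
Tool frame: the origin (TCP) lies at the very end of the fingers, on their centre line; the grasp point (between the pads) lies 19 mm behind it (manip.tcp_to_grasp is the distance from the TCP to the grasp point, in m); z points along the fingers, y is the line along which they close (so a half turn about z gives the same grasp; the last joint's range is limited). The gripper opens to 85 mm and grips with 20 to 120 N. Pads are 22 mm wide; open, the fingers measure 114 mm over their backs; the gripper's body (76 mm by 85 mm) begins 54 mm behind the grasp point. The pads swing forward as they close: fully open they stand 13 mm farther back than shut.
Start: joints at [1.097, 0.527, 1.433, -0, 1.181, -0.178], TCP at [0.182, 0.598, 0.231] pointing down, gripper open.
Joint ranges: [-3.08, 3.08], [-0.75, 2.2], [0.22, 2.44], [-1.43, 4.57], [0, 2.65], [-2.85, 2.85]. Speed limits (rad/s): [2.79, 2.79, 3.14, 3.14, 3.14, 3.14].

### API

Orientations are given as a unit quaternion [x, y, z, w].
In Python, from station import manip gives the robot as it stands. The module is installed in compiled form; this text tells all that it offers.
- The arm moves only by the tool step_arm, never from a script. Its argument "commands" is one flat list of numbers, 6 for each row, row after row: the shift along the tool's x, y, z in m, then the turn, a rotation vector about the tool's x, y, z in degrees. A call has exactly 10 rows; each row is the pose to reach, as a shift and turn from the pose commanded when the call began, along the tool's axes at that moment; what a row does not reach only later rows make up. A row lasts 1/10 s, in which the tool goes at most 50 mm and 8.59 degrees, less where a joint would pass 70% of its speed; a pose out of reach is approached as far as the arm can. A call with a gripper value outside its range is refused whole. "jaw" is the opening in per cent of the stroke, from 0 (shut) to 100 (fully open), set as the call begins (left out, the last holds). The fingers move at their own pace and stop on an object; "grip_force" is the grip in N (left out, the last holds). Time passes only in rows, so rows that repeat a pose let the fingers close, or fill a call up. It gives the time, the measured TCP pose, the force, the opening and the grip force at its end, in the units of the state.
- manip.sense(): the state, without advancing time (a new reading comes with each control period).
- manip.snapshot(name): name is "side" or "top" or "wrist"; returns a dict with "pixels" (480x640x3 uint8, blue, green, red), "fx", "fy", "cx", "cy" (pixels), "R" (3x3) and "t" (3): a world point X has camera coordinates R X + t; the wrist camera has in their place "mount" (4x4, takes a point from camera to tool coordinates, whose origin is the TCP and whose axes are the flange's). Camera axes: x right, y down, z forward; pixel columns grow to the right and rows downward; lengths in m; the calibration is good to about 2 mm. The wrist camera is an equidistant fisheye: a pixel r from the principal point sees the ray r / f radians off the axis. A picture is of the moment at which its call begins: read the wrist's pose just before it. There is no depth.
- manip.sign_off(): hands the job in; it is judged then, once.
The state is a dict: "t": time; "q": joint angles; "qd": joint speeds; "tau": joint torques, N m; "tcp_pos": TCP position; "tool_rot": TCP orientation; "force": force on the tool from outside, world axes, zero at the start; "ft_torque": the same for the moment, N m; "finger_gap": opening from 0.0 (shut) to 1.0 (fully open); "gripper_force": force on a finger pad.
Only numpy, scipy, OpenCV 4.12 (cv2) and the standard library are available. Lean on these libraries where they do the work, as an engineer would, in place of code of your own. Each camera call takes 0.05 s, during which the arm holds its last target. There are 200 camera calls.

## Working session

There is one attempt and no reset: what is moved stays moved. The work goes in short steps, Python scripts to look and compute and a tool call to move; the robot and the scene stay as the last step left them, time stands still between calls to the robot, and variables do not carry over. Pictures are saved under pics/ and viewed, at most 10 in all, crops included, and the job is handed in when it is done.

Besides the shell and the picture viewer there is one more tool, called after ">>>" as name(argument=value, ...) on one line, values as JSON. step_arm: Moves the arm, as the interface text tells. Its arguments: {"type":"object","properties":{"commands":{"type":"array","items":{"type":"number"}},"jaw":{"type":"number"},"grip_force":{"type":"number"}},"required":["commands"]}

```bash
mkdir -p pics; cat > h.py <<'E'
import numpy as np, cv2
from station import manip
from scipy.spatial.transform import Rotation as Ro
def ray(s,u,v):
    R=np.array(s["R"]);t=np.array(s["t"])
    d=R.T@np.array([(u-s["cx"])/s["fx"],(v-s["cy"])/s["fy"],1]);return -R.T@t,d
def plane(s,u,v,z):
    c,d=ray(s,u,v);return c+d*(z-c[2])/d[2]
def proj(s,X):
    p=np.array(s["R"])@X+np.array(s["t"]);return s["fx"]*p[0]/p[2]+s["cx"],s["fy"]*p[1]/p[2]+s["cy"]
def tri(a,b):
    A=[];B=[]
    for c,d in(a,b):
        d=d/np.linalg.norm(d);P=np.eye(3)-np.outer(d,d);A.append(P);B.append(P@c)
    X=np.linalg.solve(sum(A),sum(B));return X
E
python3 - <<'E'
from h import *
for n in("top","side"):
    s=manip.snapshot(n);cv2.imwrite(f"pics/{n}0.png",s["pixels"]);print(n,-np.array(s["R"]).T@np.array(s["t"]))
    np.save(f"{n}0.npy",s,allow_pickle=True)
print(manip.sense())
E
```

```text
top [ 0.45651477 -0.03647843  1.08333722]
side [0.5719802  0.8380649  0.80973551]
{'t': 0.1, 'q': array([ 1.09750430e+00,  5.28382153e-01,  1.43380476e+00,  7.97564509e-06,
        1.18140092e+00, -1.78497495e-01]), 'qd': array([-0.00171437, -0.00265466, -0.00175809,  0.00026465,  0.00043534,
       -0.00144624]), 'tau': array([ 2.77529589e-04, -4.43306136e+01, -1.78586876e+01, -1.93330616e-04,
        3.86410975e-03, -1.59817386e-06]), 'tcp_pos': array([0.18125225, 0.59745186, 0.23041625]), 'tool_rot': array([ 1.46865547e-01,  9.89155961e-01, -9.43899613e-04, -3.22878258e-04]), 'force': array([-0.73362941, -0.42335112,  0.15047822]), 'ft_torque': array([-1.67101587e-05, -1.26181917e-02,  2.39780423e-02]), 'gripper_force': 0.0, 'finger_gap': 1.0041056332355813}
```

View pics/top0.png

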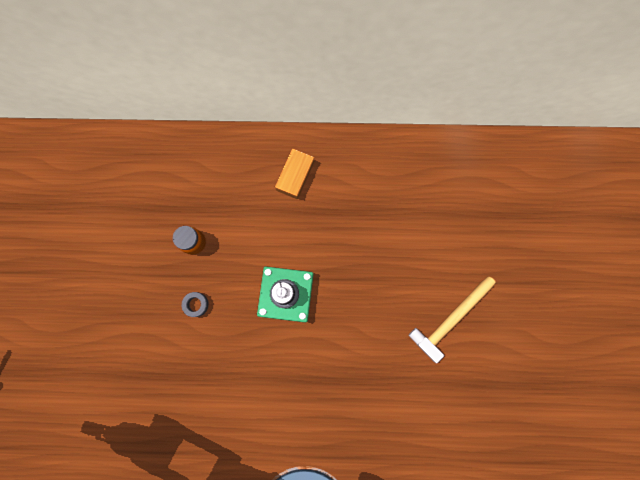

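View pics/side0.png

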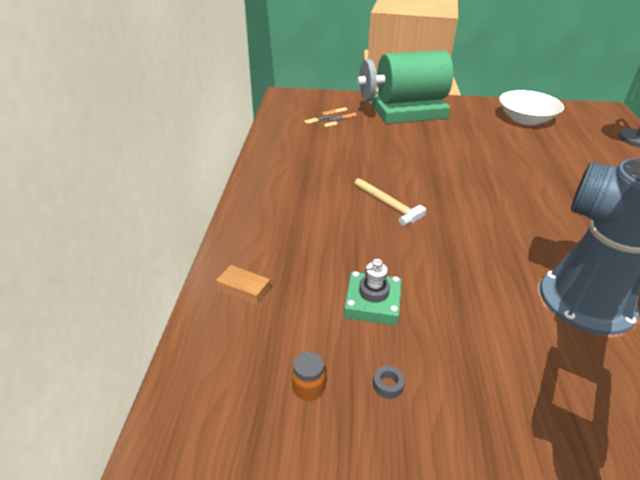

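The top view shows the post at (285,294) with the ring at about (284,292). The side view shows them at (374,297) and (376,270). All the bystanders are well clear of the post.

```bash
python3 - <<'E'
from h import *
S={}
for n,w in(("top",(235,245,335,345)),("side",(330,240,420,335))):
    s=np.load(f"{n}0.npy",allow_pickle=True).item();S[n]=s
    x0,y0,x1,y1=w;c=s["pixels"][y0:y1,x0:x1];h=cv2.cvtColor(c,cv2.COLOR_BGR2HSV)
    m=cv2.inRange(h,(60,100,60),(90,255,255))
    cs,_=cv2.findContours(m,0,1);k=max(cs,key=cv2.contourArea);hull=cv2.convexHull(k)
    r=cv2.minAreaRect(hull);print(n,(r[0][0]+x0,r[0][1]+y0),r[1:]) 
    if n=="top":
        b=cv2.boxPoints(r)+[x0,y0]; P=np.array([plane(s,*p,.036) for p in b]);print("corners",P.round(4),P.mean(0))
    # bright, unsaturated metal
    m=cv2.inRange(h,(0,0,110),(180,70,255));nn,l,st,ce=cv2.connectedComponentsWithStats(m)
    print([(st[i].tolist(),(ce[i]+[x0,y0]).round(1).tolist()) for i in range(1,nn) if st[i,4]>15])
    cv2.imwrite(f"pics/c_{n}.png",cv2.resize(c,None,fx=5,fy=5,interpolation=cv2.INTER_CUBIC))
a=cv2.imread("pics/c_top.png");b=cv2.imread("pics/c_side.png")
H=500;a=a[100:400,100:400];b=b[75:375,100:400];cv2.imwrite("pics/both.png",np.hstack([a,b]))
E
```

```text
top (284.7384605407715, 293.9076919555664) ((50.71967315673828, 50.35867691040039), 6.911227226257324)
corners [[ 0.4455  0.124   0.036 ]
 [ 0.5634  0.1148  0.036 ]
 [ 0.5512 -0.006   0.036 ]
 [ 0.4339  0.0054  0.036 ]] [0.49850325 0.05953196 0.036     ]
[([29, 24, 8, 7, 40], [267.6, 271.9]), ([69, 28, 7, 7, 39], [306.8, 276.2]), ([35, 35, 23, 28, 459], [281.2, 293.0]), ([24, 63, 8, 7, 40], [262.4, 311.3]), ([64, 68, 7, 7, 39], [302.0, 315.6])]
side (373.17785263061523, 297.6744956970215) ((53.60017395019531, 45.24689865112305), 8.426968574523926)
[([36, 19, 24, 30, 488], [376.1, 273.2]), ([21, 31, 9, 7, 46], [355.2, 273.6]), ([30, 37, 30, 19, 165], [374.5, 289.3]), ([62, 36, 9, 7, 45], [395.4, 278.9]), ([17, 60, 8, 7, 46], [350.7, 302.8]), ([60, 65, 8, 8, 48], [393.5, 308.3])]
```

View pics/both.png

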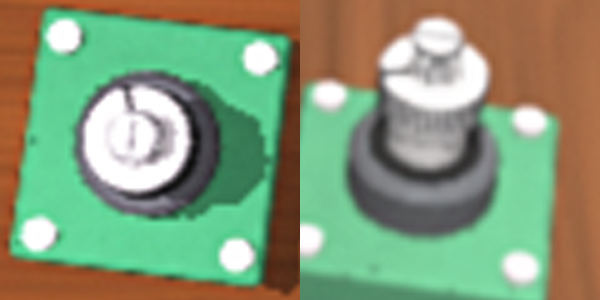

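The crop shows the ring, stud and chuck concentric, with the slit pointing up and slightly left in the top view. The stud end is at about (281.4,292.4) in the top view and (377.6,262.6) in the side view.

```bash
cat >> h.py <<'E'
def togo(X,yaw,s=None):
    "shift in tool axes and tool-z turn (deg) from measured pose to TCP X, yaw of tool x"
    s=s or manip.sense();R=Ro.from_quat(s["tool_rot"]).as_matrix()
    y=np.arctan2(R[1,0],R[0,0]);d=(yaw-y+np.pi)%(2*np.pi)-np.pi
    T=np.array([[np.cos(yaw),np.sin(yaw),0],[np.sin(yaw),-np.cos(yaw),0],[0,0,-1]]).T
    return R.T@(np.array(X)-s["tcp_pos"]),np.degrees(Ro.from_matrix(R.T@T.T).as_rotvec()),np.degrees(d)
E
python3 - <<'E'
from h import *
t=np.load("top0.npy",allow_pickle=True).item();s=np.load("side0.npy",allow_pickle=True).item()
def T(a,b):
    X=tri(ray(t,*a),ray(s,*b));print(X.round(4),"reproj",np.round(proj(t,X),1),np.round(proj(s,X),1));return X
print("rivets")
P=[T(a,b) for a,b in zip([(267.6,271.9),(306.8,276.2),(262.4,311.3),(302,315.6)],[(355.2,273.6),(350.7,302.8),(395.4,278.9),(393.5,308.3)])]
print("mean",np.mean(P,0))
E1=T((281.4,292.4),(377.6,262.6))
print("stud end plane",plane(t,281.4,292.4,.126),plane(s,377.6,262.6,.126))
X=E1
print(plane(t,187,238,.075),plane(t,195,305,.025))
print(togo([.4985,.0595,.23],.119+2.7+np.pi/2))
E
```

```text
rivets
[0.5435 0.0913 0.1169] reproj [267.7 271.2] [355.9 273.7]
[ 0.5476  0.0123 -0.0544] reproj [306.8 276.4] [350.5 302.8]
[0.4588 0.099  0.1165] reproj [262.6 310.1] [396.6 279.1]
[ 0.4454  0.0221 -0.0527] reproj [301.9 316.5] [392.6 308.2]
mean [0.49882008 0.05617887 0.03154365]
[0.4979 0.0588 0.1232] reproj [281.4 292.3] [377.7 262.6]
stud end plane [0.49746045 0.05855895 0.126     ] [0.49850052 0.06197365 0.126     ]
[0.62115602 0.28869702 0.075     ] [0.4677049  0.27393077 0.025     ]
(array([-0.4598621 , -0.42256856,  0.00107916]), array([-7.32003994e-02, -1.03165325e-01, -8.84074267e+01]), np.float64(88.40747893849039))
```

>>> step_arm(commands=[-0.46,-0.4225,0,0,0,-88.4,-0.46,-0.4225,0,0,0,-88.4,-0.46,-0.4225,0,0,0,-88.4,-0.46,-0.4225,0,0,0,-88.4,-0.46,-0.4225,0,0,0,-88.4,-0.46,-0.4225,0,0,0,-88.4,-0.46,-0.4225,0,0,0,-88.4,-0.46,-0.4225,0,0,0,-88.4,-0.46,-0.4225,0,0,0,-88.4,-0.46,-0.4225,0,0,0,-88.4], jaw=100, grip_force=60)

```text
t: 1.1
tcp_pos: [0.4105, 0.2121, 0.2312]
tool_rot: [-0.501, 0.865, 0.0, -0.0]
force: [-0.0, -0.2, 0.6]
finger_gap: 1.002
gripper_force: 0.0
```

```bash
python3 - <<'E'
from h import *
t=np.load("top0.npy",allow_pickle=True).item();s=np.load("side0.npy",allow_pickle=True).item()
P=[tri(ray(t,*a),ray(s,*b)) for a,b in zip([(267.6,271.9),(306.8,276.2),(262.4,311.3),(302,315.6)],[(350.7,302.8),(355.2,273.6),(393.5,308.3),(395.4,278.9)])]
print(np.round(P,4),"mean",np.mean(P,0))
a=manip.sense();print(a["t"],a["tcp_pos"],a["q"],a["ft_torque"]);print(togo([.498,.0592,.22],.119+2.7+np.pi/2))
E
```

```text
[[0.5493 0.1017 0.039 ]
 [0.5412 0.0081 0.0398]
 [0.4567 0.11   0.0399]
 [0.4487 0.017  0.0398]] mean [0.49898165 0.05922216 0.03963287]
1.1 [0.41054396 0.21209604 0.23120842] [ 2.34210096e-01  3.09684707e-01  1.82696596e+00  1.13810561e-04
  1.00532393e+00 -2.38670348e+00] [ 0.00786947 -0.01581627  0.00538415]
(array([ 0.08911638, -0.15193688,  0.01117324]), array([ 2.07344350e-02, -8.99689684e-03, -1.13530110e+01]), np.float64(11.353009235015126))
```

>>> step_arm(commands=[0.088,-0.15,0,0,0,-11,0.088,-0.15,0,0,0,-11,0.088,-0.15,0,0,0,-11,0.088,-0.15,0,0,0,-11,0.088,-0.15,0,0,0,-11,0.088,-0.15,0,0,0,-11,0.088,-0.15,0,0,0,-11,0.088,-0.15,0,0,0,-11,0.088,-0.15,0,0,0,-11,0.088,-0.15,0,0,0,-11])

```text
t: 2.1
tcp_pos: [0.4959, 0.0728, 0.2312]
tool_rot: [-0.575, 0.818, -0.006, -0.005]
force: [1.1, -0.1, -0.2]
finger_gap: 0.998
gripper_force: 0.0
```

```bash
python3 - <<'E'
from h import *
a=manip.sense();s=manip.snapshot("wrist");cv2.imwrite("pics/w1.png",s["pixels"]);np.save("w1.npy",(a,s),allow_pickle=True)
print(a["t"],a["tcp_pos"],a["q"],a["ft_torque"]);print(s["mount"],s["fx"],s["cx"],s["cy"]);print(togo([.4985,.0592,.2],.119+2.7+np.pi/2))
E
```

```text
2.1 [0.49588223 0.07278076 0.23120871] [-0.06803854  0.36320632  1.73582481 -0.01824474  1.04235383 -2.85402237] [-0.02912426 -0.00548906 -0.0006001 ]
[[ 4.16343431e-04 -9.57027864e-01 -2.89995679e-01  7.44063147e-02]
 [ 9.99999104e-01  2.94831568e-05  1.33838841e-03 -3.64878414e-04]
 [-1.27232501e-03 -2.89995976e-01  9.57027019e-01 -1.43414953e-01]
 [ 0.00000000e+00  0.00000000e+00  0.00000000e+00  1.00000000e+00]] 371.64829954431775 323.4925556481264 234.15120869086283
(array([ 0.01129266, -0.00678473,  0.03139486]), array([-0.25526054, -0.86735992, -1.38162752]), np.float64(1.3836601169621092))
```

View pics/w1.png

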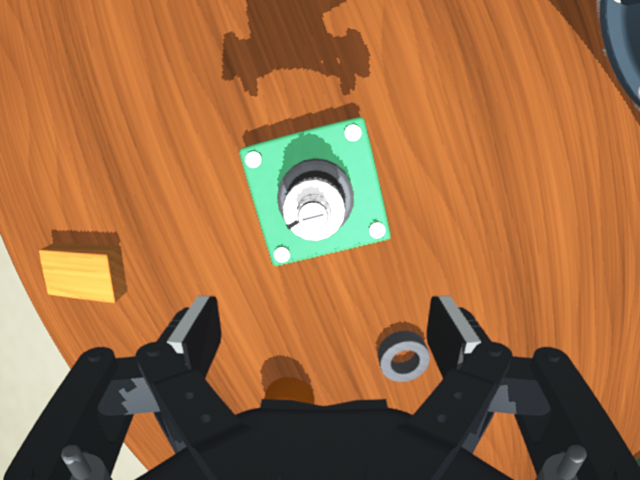

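The wrist view shows the stud end at about (312,213) and the ring around (314,208), with the rivets around them. Joint 6 is at its limit, because the shoulder is offset. I'll move to a yaw with q6 about -2.65.

```bash
cat >> h.py <<'E'
def wray(a,s,u,v):
    M=np.array(s["mount"]);R=Ro.from_quat(a["tool_rot"]).as_matrix()
    p=np.array([(u-s["cx"])/s["fx"],(v-s["cy"])/s["fy"]]);r=np.hypot(*p)
    d=np.array([*(p/max(r,1e-9)*np.sin(r)),np.cos(r)])
    return R@M[:3,3]+a["tcp_pos"],R@(M[:3,:3]@d)
E
python3 - <<'E'
from h import *
a,s=np.load("w1.npy",allow_pickle=True)
f=lambda u,v,z:(lambda c,d:c+d*(z-c[2])/d[2])(*wray(a,s,u,v))
print(np.mean([f(u,v,.039) for u,v in[(253.5,159.5),(352.5,132),(377,230.5),(281.5,254.5)]],0),f(312,213,.126))
print(togo([.4985,.0592,.17],4.119))
E
```

```text
[0.49873006 0.05787024 0.039     ] [0.49844116 0.05505919 0.126     ]
(array([ 0.01084019, -0.00664562,  0.06139113]), array([-0.37093556, -0.82704059, 14.13353656]), np.float64(-14.131826516030932))
```

>>> step_arm(commands=[0.0108,-0.0066,0.06,-0.37,-0.83,14.1,0.0108,-0.0066,0.06,-0.37,-0.83,14.1,0.0108,-0.0066,0.06,-0.37,-0.83,14.1,0.0108,-0.0066,0.06,-0.37,-0.83,14.1,0.0108,-0.0066,0.06,-0.37,-0.83,14.1,0.0108,-0.0066,0.06,-0.37,-0.83,14.1,0.0108,-0.0066,0.06,-0.37,-0.83,14.1,0.0108,-0.0066,0.06,-0.37,-0.83,14.1,0.0108,-0.0066,0.06,-0.37,-0.83,14.1,0.0108,-0.0066,0.06,-0.37,-0.83,14.1])

```text
t: 3.15
tcp_pos: [0.4988, 0.0587, 0.1714]
tool_rot: [-0.469, 0.883, -0.0, 0.0]
force: [-0.5, -0.4, 0.8]
finger_gap: 1.001
gripper_force: 0.0
```

```bash
python3 - <<'E'
from h import *
a=manip.sense();s=manip.snapshot("wrist");cv2.imwrite("pics/w2.png",s["pixels"]);np.save("w2.npy",(a,s),allow_pickle=True)
print(a["t"],a["tcp_pos"],a["q"],a["ft_torque"],a["tool_rot"]);print(togo([.4985,.0592,.17],4.119))
E
```

```text
3.15 [0.49877972 0.05874239 0.17140515] [-1.05618212e-01  4.52155838e-01  1.79857978e+00 -1.13196423e-05
  8.90665903e-01 -2.65352081e+00] [ 0.01340332  0.00011831 -0.0677622 ] [-4.69351919e-01  8.83011193e-01 -5.71454918e-05  7.67219879e-05]
(array([-0.00024973,  0.00045586,  0.00133687]), array([-0.00171789,  0.00130226, -0.0211061 ]), np.float64(0.021106081992914017))
```

View pics/w2.png

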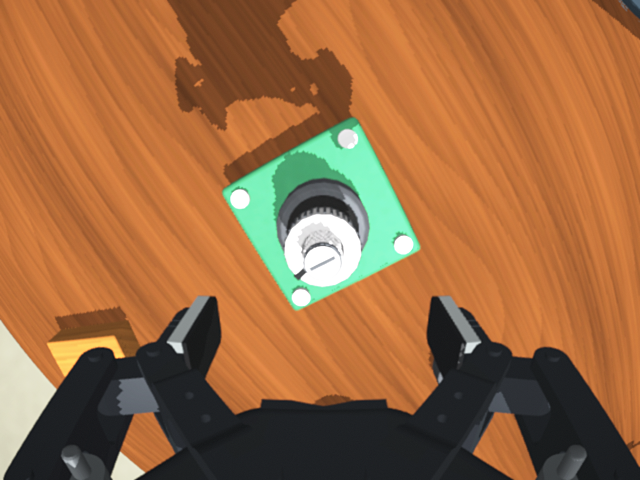

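The wrist view now shows the stud end at about (322.5,261), the ring disc centred near (322,249), and the slit at about (301,273).

```bash
python3 - <<'E'
from h import *
a,s=np.load("w2.npy",allow_pickle=True);a1,s1=np.load("w1.npy",allow_pickle=True)
f=lambda u,v,z:(lambda c,d:c+d*(z-c[2])/d[2])(*wray(a,s,u,v))
print("rivets",np.mean([f(u,v,.039) for u,v in[(240,199),(347.5,138),(403,244.5),(301.5,297.5)]],0),"end",f(322.5,261,.126))
print("tri end",tri(wray(a,s,322.5,261),wray(a1,s1,312,213)))
h=cv2.cvtColor(s["pixels"],cv2.COLOR_BGR2GRAY)
m=cv2.inRange(h[200:300,270:380],225,255);k=max(cv2.findContours(m,0,1)[0],key=cv2.contourArea);e=cv2.fitEllipse(cv2.convexHull(k))
print(e); c=np.array(e[0])+[270,200];print("ring",f(*c,.1075), "edge pts", f(c[0]-e[1][1]/2,c[1],.1075)-f(c[0]+e[1][1]/2,c[1],.1075))
p=f(301,273,.1075);print("slit",p)
for i in range(4):print(manip.sense()["ft_torque"])
E
```

```text
rivets [0.49892446 0.05805869 0.039     ] end [0.49834466 0.05676378 0.126     ]
tri end [0.49718064 0.053985   0.13343571]
((52.42092514038086, 49.969261169433594), (72.33676147460938, 76.4796371459961), 93.63787078857422)
ring [0.49847147 0.05681628 0.1075    ] edge pts [ 0.03759243 -0.02536321  0.        ]
slit [0.51749339 0.06182169 0.1075    ]
[-0.03362528 -0.01704662 -0.00035812]
[-0.03362528 -0.01704662 -0.00035812]
[-0.03362528 -0.01704662 -0.00035812]
[-0.03362528 -0.01704662 -0.00035812]
```

>>> step_arm(commands=[0.0007,0,0.015,0,0,0,0.0007,0,0.03,0,0,0,0.0007,0,0.045,0,0,0,0.0007,0,0.06,0,0,0,0.0007,0,0.07,0,0,0,0.0007,0,0.08,0,0,0,0.0007,0,0.088,0,0,0,0.0007,0,0.0954,0,0,0,0.0007,0,0.0954,0,0,0,0.0007,0,0.0954,0,0,0])

```text
t: 4.2
tcp_pos: [0.4984, 0.0581, 0.0759]
tool_rot: [-0.469, 0.883, 0.0, 0.0]
force: [1.2, -0.0, 0.0]
finger_gap: 1.001
gripper_force: 0.0
```

>>> step_arm(commands=[0,0,0,0,0,0,0,0,0,0,0,0,0,0,0,0,0,0,0,0,0,0,0,0,0,0,0,0,0,0,0,0,0,0,0,0,0,0,0,0,0,0,0,0,0,0,0,0,0,0,0,0,0,0,0,0,0,0,0,0], jaw=10, grip_force=40)

```text
t: 5.2
tcp_pos: [0.4991, 0.0578, 0.0766]
tool_rot: [-0.469, 0.883, -0.001, 0.001]
force: [-1.1, -1.6, 5.6]
finger_gap: 0.529
gripper_force: 40.4
```

```bash
python3 - <<'E'
from h import *
a=manip.sense();R=Ro.from_quat(a["tool_rot"]).as_matrix()
print(a["t"],a["tcp_pos"],a["q"],a["ft_torque"],a["finger_gap"],a["gripper_force"],"Ftool",R.T@a["force"],"Ttool",R.T@a["ft_torque"])
E
```

```text
5.2 [0.49912988 0.05782772 0.07663255] [-1.07190460e-01  6.18427363e-01  1.86697472e+00 -5.79419817e-04
  6.54136639e-01 -2.65465171e+00] [-0.27154485 -0.03494014  0.00111404] 0.529073856990351 40.38196071982384 Ftool [ 1.98807056  0.01503989 -5.56828321] Ttool [ 0.1808652   0.20553286 -0.00163843]
```

>>> step_arm(commands=[0,-0.0006,0.0001,0,0,8,0,-0.0006,0.0001,0,0,16,0,-0.0006,0.0002,0,0,24,0,-0.0006,0.0003,0,0,32,0,-0.0006,0.0003,0,0,40,0,-0.0006,0.0004,0,0,48,0,-0.0006,0.0005,0,0,56,0,-0.0006,0.0005,0,0,64,0,-0.0006,0.0006,0,0,72,0,-0.0006,0.0007,0,0,80])

```text
t: 6.2
tcp_pos: [0.499, 0.0579, 0.0759]
tool_rot: [0.211, 0.978, 0.0, 0.0]
force: [-0.0, 0.7, 6.9]
finger_gap: 0.527
gripper_force: 40.6
```

```bash
cat >> h.py <<'E'
def rep():
    a=manip.sense();R=Ro.from_quat(a["tool_rot"]).as_matrix();np.set_printoptions(precision=4,suppress=True)
    print("t",a["t"],"tcp",a["tcp_pos"],"q6 %.4f"%a["q"][5],"tau6 %.3f"%a["tau"][5],"yaw %.4f"%np.arctan2(R[1,0],R[0,0]),"gap %.3f"%a["finger_gap"],"gf %.1f"%a["gripper_force"],"Ft",R.T@a["force"],"Tt",R.T@a["ft_torque"])
E
python3 -c "from h import *;rep()"
```

```text
t 6.2 tcp [0.499  0.0579 0.0759] q6 -1.2533 tau6 -0.887 yaw 2.7168 gap 0.527 gf 40.6 Ft [ 0.3292  0.6384 -6.9471] Tt [ 0.1905  0.1458 -0.0422]
```

>>> step_arm(commands=[0,0,0,0,0,6,0,0,0,0,0,12,0,0,0,0,0,18,0,0,0,0,0,24,0,0,0,0,0,29,0,0,0,0,0,32,0,0,0,0,0,32,0,0,0,0,0,32,0,0,0,0,0,32,0,0,0,0,0,32])

```text
t: 7.2
tcp_pos: [0.4991, 0.058, 0.0757]
tool_rot: [0.469, 0.883, 0.0, 0.0]
force: [0.4, 0.9, 4.8]
finger_gap: 0.532
gripper_force: 40.4
```

```bash
python3 -c "from h import *;rep()"
```

```text
t 7.2 tcp [0.4991 0.058  0.0757] q6 -0.7009 tau6 0.004 yaw 2.1642 gap 0.532 gf 40.4 Ft [ 0.5231  0.8559 -4.8457] Tt [ 0.1208  0.0971 -0.0362]
```

>>> step_arm(commands=[0,0,0,0,0,1.5,0,0,0,0,0,3,0,0,0,0,0,4.5,0,0,0,0,0,6,0,0,0,0,0,7,0,0,0,0,0,7,0,0,0,0,0,7,0,0,0,0,0,7,0,0,0,0,0,7,0,0,0,0,0,7])

```text
t: 8.2
tcp_pos: [0.4991, 0.0579, 0.0757]
tool_rot: [0.522, 0.853, 0.0, 0.0]
force: [0.6, 0.7, 5.5]
finger_gap: 0.528
gripper_force: 40.6
```

```bash
python3 -c "from h import *;rep()"
```

```text
t 8.2 tcp [0.4991 0.0579 0.0757] q6 -0.5792 tau6 0.138 yaw 2.0426 gap 0.528 gf 40.6 Ft [ 0.3647  0.9029 -5.5239] Tt [ 0.1531  0.0525 -0.1129]
```

>>> step_arm(commands=[0,0,0,0,0,1,0,0,0,0,0,2,0,0,0,0,0,3,0,0,0,0,0,4,0,0,0,0,0,4,0,0,0,0,0,4,0,0,0,0,0,4,0,0,0,0,0,4,0,0,0,0,0,4,0,0,0,0,0,4])

```text
t: 9.2
tcp_pos: [0.4991, 0.0579, 0.0757]
tool_rot: [0.551, 0.834, 0.0, 0.0]
force: [0.3, 0.2, 4.9]
finger_gap: 0.529
gripper_force: 41.1
```

```bash
python3 -c "from h import *;rep()"
```

```text
t 9.2 tcp [0.4991 0.0579 0.0757] q6 -0.5103 tau6 0.385 yaw 1.9744 gap 0.529 gf 41.1 Ft [ 0.0889  0.3324 -4.8978] Tt [ 0.1044  0.1257 -0.3749]
```

```bash
python3 - <<'E'
from h import *
T=[]
for i in range(5):
    manip.snapshot("wrist");a=manip.sense();R=Ro.from_quat(a["tool_rot"]).as_matrix();T.append([a["tau"][5],(R.T@a["ft_torque"])[2]])
print(np.array(T),np.mean(T,0),np.mean(T,0)/4);rep()
E
```

```text
[[ 0.3846716  -0.36193625]
 [ 0.3846735  -0.37064315]
 [ 0.38467107 -0.32212426]
 [ 0.38466898 -0.42369979]
 [ 0.38466979 -0.41286055]] [ 0.38467099 -0.3782528 ] [ 0.09616775 -0.0945632 ]
t 9.45 tcp [0.4991 0.0579 0.0757] q6 -0.5102 tau6 0.385 yaw 1.9743 gap 0.533 gf 41.1 Ft [ 1.1117 -0.0053 -5.2458] Tt [ 0.1312  0.1139 -0.4129]
```

The gauge is bound at about 0.38 N m (a 5.4° twist), and it has held for over 0.5 s. Backing off takes 365.4° counter-clockwise in total: 120.4° now, then 245° after a regrasp.

>>> step_arm(commands=[0,0,0,0,0,-5,0,0,-0.0001,0,0,-13,0,0,-0.0002,0,0,-21,0,0,-0.0002,0,0,-29,0,0,-0.0003,0,0,-37,0,0,-0.0004,0,0,-45,0,0,-0.0004,0,0,-53,0,0,-0.0005,0,0,-61,0,0,-0.0006,0,0,-69,0,0,-0.0006,0,0,-77])

```text
t: 10.45
tcp_pos: [0.4991, 0.0578, 0.0762]
tool_rot: [-0.09, 0.996, -0.0, 0.0]
force: [0.2, 0.5, 5.8]
finger_gap: 0.53
gripper_force: 40.3
```

>>> step_arm(commands=[0,0,-0.0001,0,0,-8,0,0,-0.0001,0,0,-16,0,0,-0.0002,0,0,-24,0,0,-0.0003,0,0,-32,0,0,-0.0003,0,0,-38,0,0,-0.0004,0,0,-43.4,0,0,-0.0004,0,0,-43.4,0,0,-0.0004,0,0,-43.4,0,0,-0.0004,0,0,-43.4,0,0,-0.0004,0,0,-43.4])

```text
t: 11.45
tcp_pos: [0.4991, 0.0578, 0.0766]
tool_rot: [-0.448, 0.894, -0.0, 0.0]
force: [-1.3, 0.6, 5.0]
finger_gap: 0.527
gripper_force: 40.4
```

```bash
python3 -c "from h import *;rep()"
```

```text
t 11.45 tcp [0.4991 0.0578 0.0766] q6 -2.6079 tau6 0.013 yaw -2.2119 gap 0.527 gf 40.4 Ft [ 0.3027  1.4261 -4.973 ] Tt [ 0.0606  0.0811 -0.0414]
```

>>> step_arm(commands=[0,0,0,0,0,0,0,0,0,0,0,0,0,0,0,0,0,0,0,0,0,0,0,0,0,0,0,0,0,0,0,0,0,0,0,0,0,0,0,0,0,0,0,0,0,0,0,8,0,0,0,0,0,16,0,0,0,0,0,24], jaw=100)

```text
t: 12.45
tcp_pos: [0.4989, 0.0578, 0.0762]
tool_rot: [-0.251, 0.968, 0.0, 0.0]
force: [-0.6, 0.3, 0.4]
finger_gap: 1.002
gripper_force: 0.0
```

>>> step_arm(commands=[0,0,0,0,0,8,0,0,0,0,0,16,0,0,0,0,0,24,0,0,0,0,0,32,0,0,0,0,0,40,0,0,0,0,0,48,0,0,0,0,0,56,0,0,0,0,0,64,0,0,0,0,0,72,0,0,0,0,0,80])

```text
t: 13.45
tcp_pos: [0.4988, 0.0578, 0.0762]
tool_rot: [0.43, 0.903, -0.0, -0.0]
force: [0.2, -0.1, 1.2]
finger_gap: 1.001
gripper_force: 0.0
```

>>> step_arm(commands=[0,0,0,0,0,8,0,0,0,0,0,16,0,0,0,0,0,24,0,0,0,0,0,32,0,0,0,0,0,40,0,0,0,0,0,48,0,0,0,0,0,56,0,0,0,0,0,64,0,0,0,0,0,72,0,0,0,0,0,80])

```text
t: 14.45
tcp_pos: [0.4989, 0.0578, 0.0762]
tool_rot: [0.91, 0.415, 0.0, 0.0]
force: [0.1, 0.6, 0.7]
finger_gap: 1.0
gripper_force: 0.0
```

>>> step_arm(commands=[0,0,0,0,0,8,0,0,0,0,0,16,0,0,0,0,0,24,0,0,0,0,0,32,0,0,0,0,0,40,0,0,0,0,0,48,0,0,0,0,0,56,0,0,0,0,0,61,0,0,0,0,0,61,0,0,0,0,0,61])

```text
t: 15.45
tcp_pos: [0.4989, 0.0578, 0.0762]
tool_rot: [0.995, -0.1, -0.0, 0.0]
force: [0.3, 0.6, 0.2]
finger_gap: 1.0
gripper_force: 0.0
```

```bash
python3 -c "from h import *;rep()
a=manip.sense();s=manip.snapshot('wrist');cv2.imwrite('pics/w3.png',s['pixels'][150:400,200:450].repeat(2,0).repeat(2,1));np.save('w3.npy',(a,s),allow_pickle=True)"
```

```text
t 15.45 tcp [0.4989 0.0578 0.0762] q6 1.6643 tau6 0.018 yaw -0.2010 gap 1.000 gf 0.0 Ft [ 0.2284 -0.6284 -0.1989] Tt [-0.0017  0.0128  0.0578]
```

View pics/w3.png

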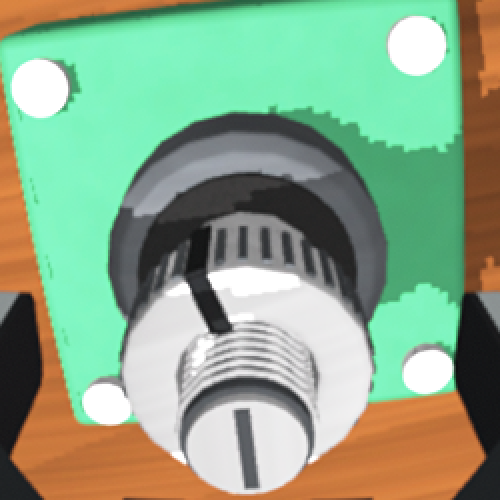

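The wrist view shows the gripper clear of the ring, with the slit's outer end at full-image (296,289) and its inner end at about (312,314).

```bash
python3 - <<'E'
from h import *
a,s=np.load("w3.npy",allow_pickle=True)
f=lambda u,v,z:(lambda c,d:c+d*(z-c[2])/d[2])(*wray(a,s,u,v))
p=f(296,289,.1072);q=f(312,314,.1072);c=f(323.5,371,.126)
print(p,q,c,np.degrees(np.arctan2(*(p-q)[1::-1])),np.degrees(np.arctan2(p[1]-.058,p[0]-.499)))
E
```

```text
[0.52106337 0.06219288 0.1072    ] [0.51064919 0.05896836 0.1072    ] [0.49979506 0.05714147 0.126     ] 17.203952993192946 10.760064908967484
```

>>> step_arm(commands=[0,0,0,0,0,0,0,0,0,0,0,0,0,0,0,0,0,0,0,0,0,0,0,0,0,0,0,0,0,0,0,0,0,0,0,0,0,0,0,0,0,0,0,0,0,0,0,0,0,0,0,0,0,0,0,0,0,0,0,0], jaw=10, grip_force=40)

```text
t: 16.5
tcp_pos: [0.4989, 0.0579, 0.0764]
tool_rot: [0.995, -0.101, 0.0, -0.0]
force: [-0.6, 1.7, 5.2]
finger_gap: 0.522
gripper_force: 40.6
```

```bash
python3 -c "from h import *;rep()"
```

```text
t 16.5 tcp [0.4989 0.0579 0.0764] q6 1.6662 tau6 0.001 yaw -0.2030 gap 0.522 gf 40.6 Ft [-0.9655 -1.5044 -5.2095] Tt [ 0.2806 -0.1646  0.0351]
```

>>> step_arm(commands=[0,0,-0.0001,0,0,-8.2,0,0,-0.0001,0,0,-16.4,0,0,-0.0002,0,0,-24.6,0,0,-0.0003,0,0,-32.8,0,0,-0.0003,0,0,-41,0,0,-0.0004,0,0,-49.2,0,0,-0.0005,0,0,-57.4,0,0,-0.0005,0,0,-65.6,0,0,-0.0006,0,0,-73.8,0,0,-0.0007,0,0,-82])

```text
t: 17.5
tcp_pos: [0.499, 0.0577, 0.0771]
tool_rot: [0.816, 0.579, 0.0, 0.0]
force: [-0.6, 0.0, 5.1]
finger_gap: 0.521
gripper_force: 40.5
```

>>> step_arm(commands=[0,0,-0.0001,0,0,-8.2,0,0,-0.0001,0,0,-16.4,0,0,-0.0002,0,0,-24.6,0,0,-0.0003,0,0,-32.8,0,0,-0.0003,0,0,-41,0,0,-0.0004,0,0,-49.2,0,0,-0.0005,0,0,-57.4,0,0,-0.0005,0,0,-65.6,0,0,-0.0006,0,0,-73.8,0,0,-0.0007,0,0,-82])

```text
t: 18.5
tcp_pos: [0.4993, 0.0577, 0.0778]
tool_rot: [0.236, 0.972, 0.0, 0.001]
force: [-0.1, 1.6, 4.4]
finger_gap: 0.521
gripper_force: 40.5
```

>>> step_arm(commands=[0,0,-0.0001,0,0,-8.2,0,0,-0.0001,0,0,-16.4,0,0,-0.0002,0,0,-24.6,0,0,-0.0003,0,0,-32.8,0,0,-0.0003,0,0,-41,0,0,-0.0004,0,0,-49.2,0,0,-0.0005,0,0,-57.4,0,0,-0.0005,0,0,-65.6,0,0,-0.0006,0,0,-73.8,0,0,-0.0007,0,0,-81.2])

```text
t: 19.5
tcp_pos: [0.4993, 0.058, 0.0785]
tool_rot: [-0.453, 0.892, -0.0, 0.001]
force: [-0.0, 3.1, 4.4]
finger_gap: 0.517
gripper_force: 40.5
```

>>> step_arm(commands=[0,0,0,0,0,0,0,0,0,0,0,0,0,0,0,0,0,0,0,0,0,0,0,0,0,0,0,0,0,0,0,0,0,0,0,0,0,0,0,0,0,0,0,0,0,0,0,0,0,0,0,0,0,0,0,0,0,0,0,0])

```text
t: 20.5
tcp_pos: [0.4993, 0.058, 0.0785]
tool_rot: [-0.45, 0.893, -0.0, 0.001]
force: [0.7, 3.8, 5.4]
finger_gap: 0.52
gripper_force: 40.7
```

```bash
python3 -c "from h import *;rep()"
```

```text
t 20.5 tcp [0.4993 0.058  0.0785] q6 -2.6120 tau6 0.022 yaw -2.2081 gap 0.520 gf 40.7 Ft [-3.5046  1.6966 -5.4156] Tt [-0.2444 -0.5309 -0.0516]
```

>>> step_arm(commands=[0,0,0,0,0,0,0,0,0,0,0,0,0,0,0,0,0,0,0,0,0,0,0,0,0,0,0,0,0,0,0,0,0,0,0,0,0,0,0,0,0,0,0,0,0,0,0,0,0,0,0,0,0,0,0,0,0,0,0,0], jaw=100)

```text
t: 21.5
tcp_pos: [0.4989, 0.0578, 0.0783]
tool_rot: [-0.451, 0.893, -0.0, 0.0]
force: [-1.1, 0.3, 0.3]
finger_gap: 0.998
gripper_force: 0.0
```

>>> step_arm(commands=[0,0,-0.01,0,0,0,0,0,-0.02,0,0,0,0,0,-0.035,0,0,0,0,0,-0.05,0,0,0,0,0,-0.065,0,0,0,0,0,-0.08,0,0,0,0,0,-0.095,0,0,0,0,0,-0.095,0,0,0,0,0,-0.095,0,0,0,0,0,-0.095,0,0,0])

```text
t: 22.5
tcp_pos: [0.4983, 0.0579, 0.1729]
tool_rot: [-0.451, 0.893, 0.0, -0.0]
force: [-0.4, -0.1, -1.4]
finger_gap: 0.998
gripper_force: 0.0
```

```bash
python3 -c "from h import *;rep()
a=manip.sense();s=manip.snapshot('wrist');cv2.imwrite('pics/w4.png',s['pixels'][150:350,220:420].repeat(3,0).repeat(3,1));np.save('w4.npy',(a,s),allow_pickle=True)"
```

```text
t 22.5 tcp [0.4983 0.0579 0.1729] q6 -2.6134 tau6 0.000 yaw -2.2065 gap 0.998 gf 0.0 Ft [0.2687 0.241  1.4046] Tt [-0.0379  0.0169  0.0424]
```

View pics/w4.png

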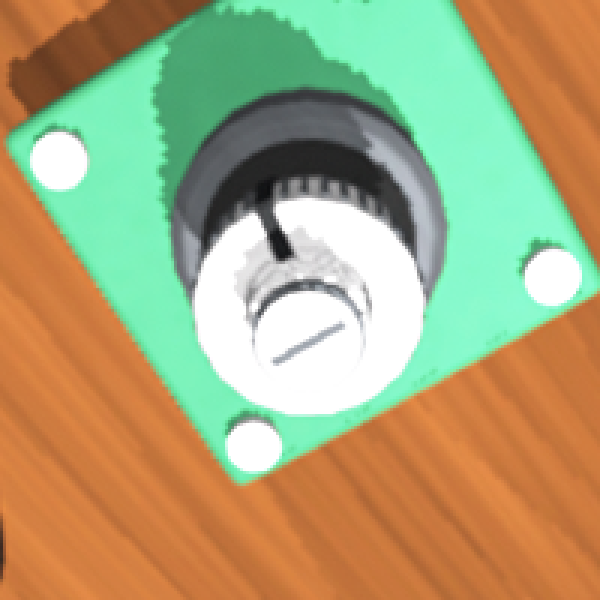

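The gauge is released and the gripper is clear. The slit runs from about (307.3,217.7) to (315,235) in the full image.

```bash
python3 - <<'E'
from h import *
def go(n,o,i,z):
    a,s=np.load(n,allow_pickle=True)
    f=lambda u,v:(lambda c,d:c+d*(z-c[2])/d[2])(*wray(a,s,u,v))
    p,q=f(*o),f(*i);print(n,p,q,np.degrees(np.arctan2(*(p-q)[1::-1])),np.degrees(np.arctan2(p[1]-.0575,p[0]-.4985)))
go("w4.npy",(307.3,217.7),(315,235),.109);go("w2.npy",(297,276),(305,270),.107)
E
```

```text
w4.npy [0.4931765  0.03497412 0.109     ] [0.49584053 0.04595185 0.109     ] -103.6406139257923 -103.29665671062813
w2.npy [0.52081352 0.06224471 0.107     ] [0.51448805 0.06171522 0.107     ] 4.784906946336162 12.004474597593875
```

The slit yaw measures -103.4° against -102.8° expected, so the gauge is within a degree of one full turn from the bind. I'm handing the job in.

```bash
python3 -c "from h import *;print(manip.sign_off())"
```

```text
the job is handed in; nothing more can be done
None
```

I bound the gauge firmly at about 0.38 N m, backed it off one full turn (slit yaw within about 1° of where it should be) and released it with the gripper clear. The job is handed in; the hand-in did not report the verdict.

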